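# Show the camera the pin under the neck in an inspection mirror

## Robot

A 6-joint arm with a two-finger parallel gripper is mounted at the origin on the work surface. World frame = base frame: x ahead of the robot, y to its left, z up, the work surface at z = 0. Lengths are in m, angles in rad, forces in N, time in s.
With the tool pointing down it reaches from about 0.4 to 0.825 m from the base axis. Payload 7 kg.
Tool frame: the origin (TCP) lies on the centre line of the jaws, within the pads' length; the fingertips stand 19 mm ahead of it and the grasp point (between the pads) is the TCP; y points along the fingers, z is the direction in which the jaws open and shut, and the axes are right-handed (so a half turn about y gives the same grasp; the last joint's range is limited). The gripper opens to 85 mm and grips with 20 to 120 N. Pads are 22 mm wide; open, the fingers measure 114 mm over their backs; the gripper's body (76 mm by 85 mm) begins 54 mm behind the grasp point. The pads swing forward as they close: fully open they stand 13 mm farther back than shut.
Start: joints at [1.532, 0.359, 0.012, 0, -1.224, -0.288], TCP at [0.217, 0.639, 0.25] pointing down, gripper open.
Joint ranges: [-3.07, 3.07], [-1.43, 2.12], [-1.02, 1.25], [-3.03, 1.67], [-3.05, -0], [-3.03, 3.03]. Speed limits (rad/s): [2.39, 2.39, 3.01, 3.14, 3.14, 3.14].

## Interface

Orientations are given as a unit quaternion [w, x, y, z].
In Python, from workcell import status, optics, ticket gives the robot as it stands.
- The arm moves only by the tool servo_tool, never from a script. Its argument "plan" is a list of rows, each an object of numbers: "tx", "ty", "tz": the shift along the tool's x, y, z in units of 40 mm (1.0 is 40 mm); "roll": the turn about the tool's y in units of 5 degrees (1.0 is 5 degrees); "gripper": the finger opening in mm, from 0 to 85.4. A call has exactly 5 rows; each row shifts and turns the commanded pose from where the row before left it, along the tool's axes as they then stand; what a row does not reach is not made up. A row lasts 1/12 s, in which the tool goes at most 41.7 mm and 7.16 degrees, less where a joint would pass 70% of its speed; a pose out of reach is approached as far as the arm can. A call is refused whole if a number of a shift passes 1 or a number of a turn 1, either way. A call with a gripper value outside its range is refused whole. The fingers move at their own pace and stop on an object; "newtons" is the grip in N (left out, the last holds). Time passes only in rows, so rows that do not move let the fingers close, or fill a call up. It gives the time, the measured TCP pose, the force and the opening at its end, in the units of the state.
- status.get_state(): the state, without advancing time (a new reading comes with each control period).
- optics.snapshot(name): name is "scene" or "top" or "wrist"; returns a dict with "image" (420x560x3 uint8, red, green, blue), "z_map" (420x560 float32, m along the optical axis (not along the pixel's ray), 0 where there is no reading), "K" (3x3 intrinsics, pixels), "R" (3x3) and "t" (3): a world point X has camera coordinates R X + t. Camera axes: x right, y down, z forward; pixel columns grow to the right and rows downward; lengths in m; the calibration is good to about 2 mm. A picture is of the moment at which its call begins.
- ticket.hand_in(): hands the job in, once; it reports no verdict.
The state is a dict: "time_s": time; "qpos": joint angles; "qd": joint speeds; "joint_torque": joint torques, N m; "eef_pos": TCP position; "orientation": TCP orientation; "force": force on the tool from outside, world axes, zero at the start; "torque": the same for the moment, N m; "grip_width": finger opening in m.
Only numpy, scipy, OpenCV 4.12 (cv2) and the standard library are available. Lean on these libraries where they do the work, as an engineer would, in place of code of your own. Each camera call takes 0.05 s, during which the arm holds its last target.

## Task

A steel pin has been driven right through the instrument neck in the vise, and the small camera on the bench has to see whether its lower end has come through cleanly. Pick up the inspection mirror by its handle and hold it under the neck, straight below the pin and about 10 cm beneath it, turned and tilted so that the camera sees the pin's lower end in the middle of the glass; keep it still there in the gripper, for the job finishes with you holding it. Do not touch the neck, the vise or the camera, and leave the other things on the bench where they lie.

Things in the scene. Friction and masses are not known exactly. Their poses are not given: they have to be found in the camera images.
- mirror: inspection mirror, loose, 0.15 kg, lying flat, z up. Origin: underside centre of its dark wooden handle, 120 mm long (x), 20 wide (y), 18 thick (z). A thin stem leaves the handle's +x end and rises to the swivel of the mirror head, which lies 150 mm along +x and 32 mm above the underside, axis along y. Balances 35 mm ahead of the origin.
- glass (a point): centre of the mirror's reflecting face, 6 mm out from the swivel along the normal. z axis: the normal, out of the glass; y axis: the mirror's y; x axis: down the slope of the face, away from the handle. Glass 60 mm square in a 66 mm square frame 4 mm thick.
- mirror_head (a joint): swivel of the mirror head (rad). The glass's normal leans from the handle's z towards the handle's +x end by 0.65 rad plus this value. It starts somewhere between -0.2 and 0.2 and is stiff (0.3 N m): it stays as it is set unless the head is forced.
- vise: green bench vise with the neck clamped in it, fixed. Origin: on the bench straight below the steel pin. Neck level along y, 56 mm wide, underside 230 and top 252 mm up, from the jaws (y -200 to -300 mm; vise 285 mm high, 75 mm to the -x and 150 mm to the +x side) to y +45 mm; then the head, 124 mm wide over its keys, slopes down to 205 mm up at y +160 mm.
- pin_end (a point): lower end of the steel pin, 12 mm across, on the neck's underside, 229 mm above the bench. It faces straight down.
- pin_top (a point): upper end of the same upright steel pin, showing on the neck's top just beyond the white nut, straight above pin_end by 24 mm.
- bench_camera: small black bench camera on a round-footed post, fixed, 220 mm high, 310 mm from the pin on the side away from the robot, facing the pin. Its origin is NOT at the camera but on the bench straight below the pin; its x axis runs from there to the camera. Centre of the lens: 285 mm along x, 200 mm up.
- aim (a point): no solid thing: the point on the straight line from pin_end to the lens, 0.254 of the way from the pin, that a mirror 100 mm straight below the pin must squarely face for the lens to see the pin's end in it.
- table: the wooden bench, top at z = 0.
- tape: bystander: roll of paper tape lying flat, 104 mm across, 24 mm high. Origin on its underside.
- chisel: bystander: wood chisel lying down, 250 mm long. Origin on its underside.
- plane: bystander: hand plane, 245 mm long, 100 mm high. Origin on its underside.
- pliers: bystander: pliers lying flat, 190 mm long. Origin on its underside.
- brush: bystander: brush lying down. Origin on its underside.
- wax_tin: bystander: round wax tin, 80 mm across, 45 mm high. Origin on its underside.
Not all that is in view belongs to the job. Several things have the shape of the mirror; the one meant has the colours described above.

How it is judged:
By the outcome, as a careful person would: the job done as asked, in the order asked, and still so for the second after the job is handed in, while the arm keeps its last pose, push and grip.
It also fails if it takes over 35 s, if anything falls off the work surface, if the arm or the gripper's body presses on something with over 40 N, if the wrist force passes 120 N, or if a joint passes its speed limit or range.

## Working session

There is one attempt and no reset: what is moved stays moved. The work goes in short steps, Python scripts to look and compute and a tool call to move; the robot and the scene stay as the last step left them, time stands still between calls to the robot, and variables do not carry over. Pictures are saved under pics/ and viewed, and the job is handed in when it is done.

Besides the shell and the picture viewer there is one more tool, called after "Request:" by a JSON object that holds its "op" and its "data", one argument or row to a line. servo_tool: Moves the arm, as the interface text tells. Its arguments: {"type":"object","properties":{"plan":{"type":"array","items":{"type":"object","properties":{"tx":{"type":"number"},"ty":{"type":"number"},"tz":{"type":"number"},"roll":{"type":"number"},"gripper":{"type":"number"}}}},"newtons":{"type":"number"}},"required":["plan"]}

```bash
ls; mkdir -p pics; python3 - <<'E'
from workcell import status, optics
import cv2, numpy as np, pickle
print(status.get_state())
for n in ["scene","top","wrist"]:
    s=optics.snapshot(n); cv2.imwrite(f"pics/{n}0.png",s["image"][:,:,::-1]); pickle.dump(s,open(f"{n}0.pkl","wb"))
    C=-s["R"].T@s["t"]; print(n,C,s["R"][2],s["K"][0,0])
E
```

```text
pics
{'time_s': 0.0, 'qpos': array([ 1.53210723e+00,  3.59369553e-01,  1.10755101e-02, -3.52662968e-04,
       -1.22406372e+00, -2.88109811e-01]), 'qd': array([ 6.13965145e-04,  1.59486151e-03,  1.67447594e-04,  4.46861612e-04,
       -1.64619563e-03, -9.48952329e-05]), 'joint_torque': array([ 1.65672027e-03, -5.83329391e+01,  2.93429554e+01,  6.93687692e+00,
       -5.89730407e-03,  1.24428787e-06]), 'eef_pos': array([0.21655538, 0.63886246, 0.24938164]), 'orientation': array([ 0.11511692, -0.11502161, -0.69711863,  0.69824332]), 'force': array([-0.14723252, -0.48712325,  0.28882869]), 'torque': array([ 0.03286954, -0.04575378,  0.02673707]), 'grip_width': 0.08561840042648466}
scene [1.06578068 0.60037134 1.21727211] [-0.48643817 -0.36659577 -0.79308603] 409.91443000712786
top [0.24204836 0.12599384 2.13470859] [ 9.61580271e-02  4.92356358e-04 -9.95365959e-01] 546.6838673576505
wrist [0.28439522 0.61610061 0.37171474] [-0.26487117  0.08857286 -0.96020733] 321.1238972972329
```

View pics/scene0.png

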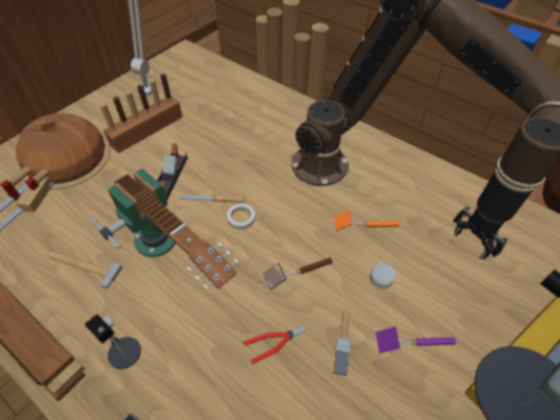

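View pics/top0.png

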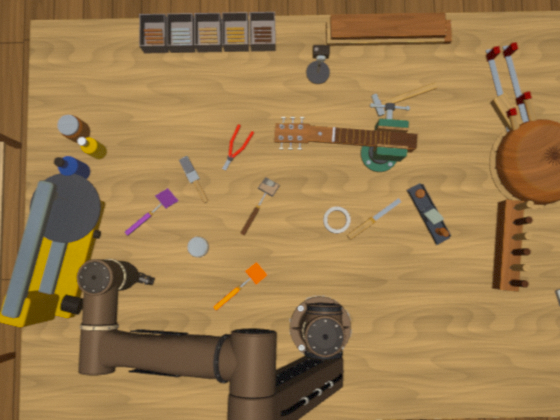

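View pics/wrist0.png

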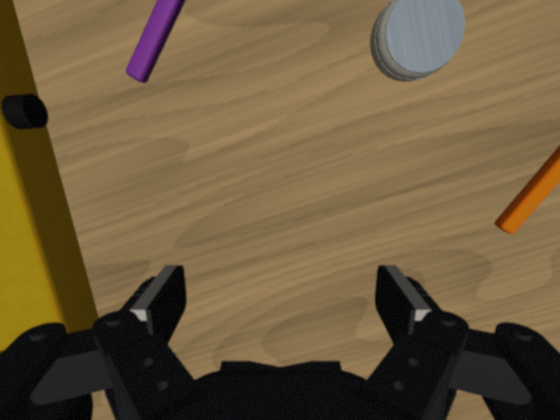

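```bash
cat > h.py <<'E'
import numpy as np, cv2, pickle
from workcell import status, optics
def world(s,u,v,z=None):
    K,R,t=s["K"],s["R"],s["t"]
    if z is None: z=s["z_map"][int(round(v)),int(round(u))]
    return R.T@(np.array([(u-K[0,2])/K[0,0],(v-K[1,2])/K[1,1],1])*z-t)
def onplane(s,u,v,h):
    K,R,t=s["K"],s["R"],s["t"]; C=-R.T@t
    d=R.T@np.array([(u-K[0,2])/K[0,0],(v-K[1,2])/K[1,1],1]); return C+d*(h-C[2])/d[2]
def cloud(s):
    K,R,t=s["K"],s["R"],s["t"]; z=s["z_map"]; v,u=np.indices(z.shape)
    P=np.stack([(u-K[0,2])/K[0,0]*z,(v-K[1,2])/K[1,1]*z,z],-1)
    return (P-t)@R
def proj(s,X):
    c=s["R"]@np.asarray(X)+s["t"]; p=s["K"]@c; return p[:2]/p[2]
def snap(n,name):
    s=optics.snapshot(n); pickle.dump(s,open(name+".pkl","wb")); cv2.imwrite(f"pics/{name}.png",s["image"][:,:,::-1]); return s
def crop(s,u0,v0,u1,v1,f,name):
    cv2.imwrite(f"pics/{name}.png",cv2.resize(s["image"][v0:v1,u0:u1,::-1],None,fx=f,fy=f,interpolation=cv2.INTER_CUBIC))
E
python3 - <<'E'
from h import *
s=pickle.load(open("scene0.pkl","rb")); t=pickle.load(open("top0.pkl","rb"))
crop(s,80,160,340,370,3,"c_scene"); crop(t,220,30,430,250,2.7,"c_top")
crop(t,230,170,290,240,8,"c_topm")
for n,u,v in [("nut/pin",320,131),("lens",321,48),("head",268,187),("handle",252,217)]:
    print(n,world(t,u,v))
E
```

```text
nut/pin [ 0.70664683 -0.00160797  0.24753429]
lens [ 1.01859875 -0.01406898  0.22279708]
head [0.54072351 0.19053382 0.03985901]
handle [0.42757894 0.25527029 0.01472304]
```

View pics/c_scene.png

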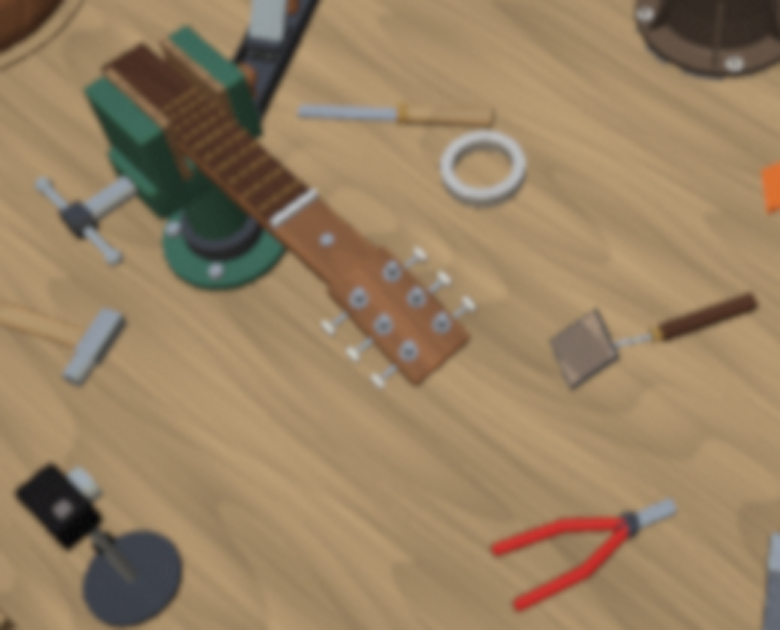

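View pics/c_top.png

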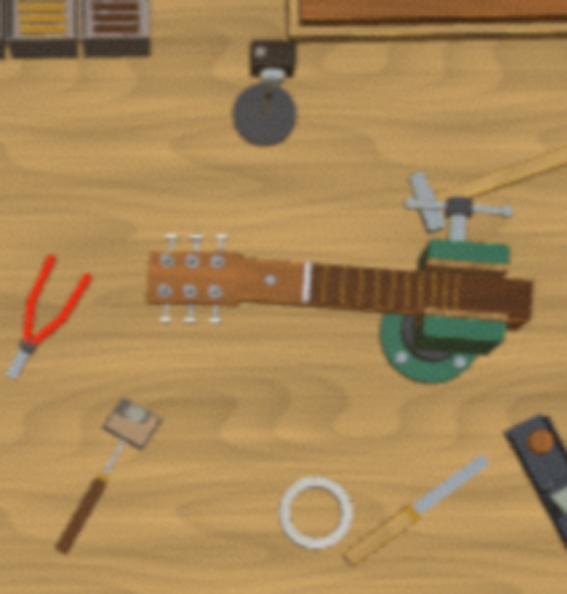

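View pics/c_topm.png

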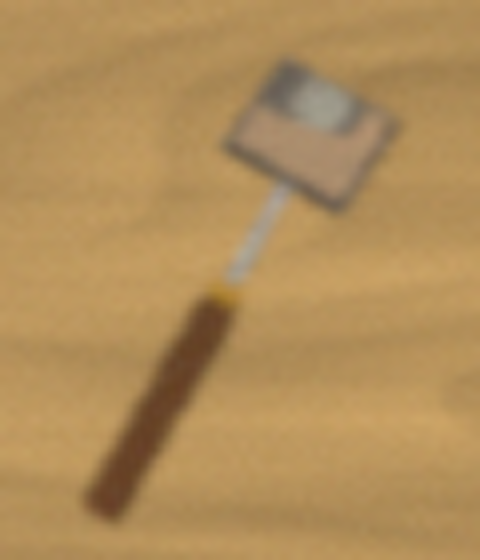

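```bash
python3 - <<'E'
from h import *
np.set_printoptions(precision=4,suppress=True)
s=pickle.load(open("scene0.pkl","rb")); t=pickle.load(open("top0.pkl","rb"))
print("pin top", onplane(t,320,133.7,.253), "scene",onplane(s,188.7,239.7,.253))
print("lens top", onplane(t,320.7,57.4,.2), world(t,320.7,57), "scene",onplane(s,108,321.7,.2),world(s,108,321.7))
# handle by colour in both views
for nm,S,(u0,v0,u1,v1) in [("top",t,(230,170,290,240)),("scene",s,(255,245,340,300))]:
    hsv=cv2.cvtColor(S["image"],cv2.COLOR_RGB2HSV); P=cloud(S)
    m=np.zeros(hsv.shape[:2],bool); sub=hsv[v0:v1,u0:u1]
    m[v0:v1,u0:u1]=(sub[...,2]<120)&(sub[...,1]>110)
    n,l,st,_=cv2.connectedComponentsWithStats(m.astype(np.uint8)); k=1+np.argmax(st[1:,4]); m=l==k
    vv,uu=np.nonzero(m); Q=np.array([onplane(S,a,b,.014) for a,b in zip(uu,vv)])
    r=cv2.minAreaRect(Q[:,:2].astype(np.float32)*1000); print(nm,len(uu),r, "z",np.median(P[m][:,2]))
    c,d=Q.mean(0),np.linalg.svd(Q[:,:2]-Q[:,:2].mean(0),full_matrices=False)[2][0]; print(c,d,np.degrees(np.arctan2(d[1],d[0])))
    # head: depth cloud higher than 15mm near
    hc=world(t,268,187)[:2]
    M=(np.linalg.norm(P[...,:2]-hc,axis=-1)<.04)&(P[...,2]>.016)&(P[...,2]<.1)
    H=P[M]; M2=H.mean(0); print("head",len(H),M2,H[:,2].min(),H[:,2].max())
    if len(H)>20:
        nn=np.linalg.svd(H-M2)[2][2]; nn*=np.sign(nn[2]); 
        print("normal",nn,"lean",np.arctan2(np.hypot(*nn[:2]),nn[2]),"yaw",np.degrees(np.arctan2(nn[1],nn[0])),"res",np.std((H-M2)@nn))
E
```

```text
pin top [ 0.6957 -0.001   0.253 ] scene [0.6982 0.0015 0.253 ]
lens top [ 0.9923 -0.0138  0.2   ] [ 0.9891 -0.013   0.2122] scene [ 0.9901 -0.0119  0.2   ] [ 0.9911 -0.0039  0.2132]
top 114 ((413.1483459472656, 265.1810607910156), (16.382572174072266, 111.45287322998047), 59.260955810546875) z 0.018490712767033506
[0.4144 0.2646 0.014 ] [-0.8649  0.502 ] 149.865714115921
head 236 [0.541  0.1911 0.039 ] 0.01654176367934195 0.059208850725178716
normal [ 0.427  -0.2618  0.8655] lean 0.5246104129657575 yaw -31.508704781634908 res 0.006257923017889587
scene 179 ((416.78125, 266.81884765625), (21.033065795898438, 116.58875274658203), 59.9376220703125) z 0.017319427744569453
[0.4169 0.2666 0.014 ] [ 0.865  -0.5018] -30.119979273430303
head 351 [0.5445 0.1899 0.038 ] 0.016347079660735567 0.05741456560654869
normal [ 0.4249 -0.2455  0.8713] lean 0.5129027053734015 yaw -30.013949963019453 res 0.0040277122661945795
```

```bash
cat >> h.py <<'E'
from scipy.spatial.transform import Rotation as Ro
def pose():
    st=status.get_state(); q=st["orientation"]; R=Ro.from_quat([q[1],q[2],q[3],q[0]]).as_matrix(); return st,st["eef_pos"],R
def report():
    st,p,R=pose(); print("t",round(st["time_s"],2),"p",p.round(4),"F",st["force"].round(1),"T",st["torque"].round(2),"w",round(st["grip_width"],4)); print(R.round(3)); print("q6",st["qpos"].round(2)); return st,p,R
def goto(X,yawx=None):
    "units of shift in current tool axes; yawx: desired world yaw of tool x axis (deg)"
    st,p,R=pose(); d=R.T@(np.asarray(X)-p)/.04; print("shift now",d.round(2))
    ya=np.degrees(np.arctan2(R[1,0],R[0,0])); print("tool x yaw",ya.round(2))
    if yawx is not None:
        e=(yawx-ya+90)%180-90; k=e*(-1 if R[2,1]<0 else 1)/5; print("roll units",k.round(2))
        c=R@Ro.from_euler('y',k*5,degrees=True).as_matrix(); print("shift after roll",(c.T@(np.asarray(X)-p)/.04).round(2))
E
python3 - <<'E'
from h import *
np.set_printoptions(suppress=True)
report()
d=np.array([np.cos(np.radians(-30)),np.sin(np.radians(-30)),0])
goto(np.array([.4155,.2655,.0])+d*.015+[0,0,.25],-30)
E
```

```text
t 0.15 p [0.2166 0.6389 0.2496] F [-0.4 -0.5 -0. ] T [ 0.03 -0.    0.01] w 0.0853
[[-0.947 -0.    -0.321]
 [ 0.321 -0.001 -0.947]
 [-0.    -1.     0.001]]
q6 [ 1.53  0.36  0.01 -0.   -1.22 -0.29]
shift now [-8.07 -0.    7.32]
tool x yaw 161.27
roll units 2.25
shift after roll [-9.35 -0.    5.6 ]
```

Request:
{"op": "servo_tool", "data": {
  "plan": [
    {"roll": 1, "gripper": 60},
    {"roll": 1},
    {"roll": 0.25},
    {"tx": -0.86, "tz": 0.5},
    {"tx": -0.86, "tz": 0.5}
  ]
}}

```text
invalid input
```

Request:
{"op": "servo_tool", "data": {
  "plan": [
    {"tx": -0.86, "tz": 0.5},
    {"tx": -0.86, "tz": 0.5},
    {"tx": -0.86, "tz": 0.5},
    {"tx": -0.86, "tz": 0.5},
    {"tx": -0.86, "tz": 0.5}
  ]
}}

```text
invalid input
```

```bash
python3 - <<'E'
from h import *
report()
d=np.array([np.cos(np.radians(-30)),np.sin(np.radians(-30)),0])
goto(np.array([.4155,.2655,.0])+d*.015+[0,0,.25],-30)
snap("wrist","w1")
E
```

```text
t 0.15 p [0.2166 0.6389 0.2496] F [-0.4 -0.5 -0. ] T [ 0.03 -0.    0.01] w 0.0853
[[-0.947 -0.    -0.321]
 [ 0.321 -0.001 -0.947]
 [-0.    -1.     0.001]]
q6 [ 1.53  0.36  0.01 -0.   -1.22 -0.29]
shift now [-8.07 -0.    7.32]
tool x yaw 161.27
roll units 2.25
shift after roll [-9.35 -0.    5.6 ]
```

View pics/w1.png

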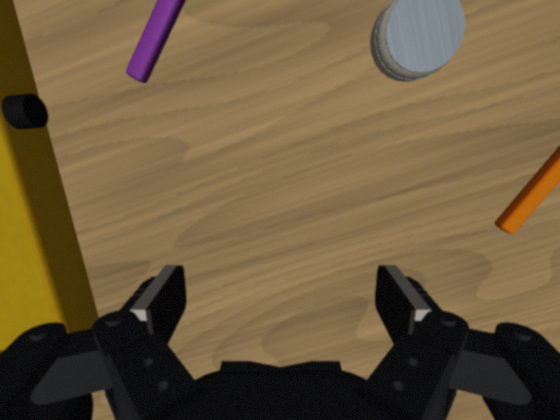

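Rows probably need every field.

Request:
{"op": "servo_tool", "data": {
  "plan": [
    {"tx": 0, "ty": 0, "tz": 0, "roll": 1, "gripper": 60},
    {"tx": 0, "ty": 0, "tz": 0, "roll": 1, "gripper": 60},
    {"tx": 0, "ty": 0, "tz": 0, "roll": 0.25, "gripper": 60},
    {"tx": -0.86, "ty": 0, "tz": 0.5, "roll": 0, "gripper": 60},
    {"tx": -0.86, "ty": 0, "tz": 0.5, "roll": 0, "gripper": 60}
  ],
  "newtons": 60
}}

```text
time_s: 0.62
eef_pos: [0.2558, 0.5702, 0.249]
orientation: [0.181, -0.181, -0.683, 0.684]
force: [1.3, -0.6, 0.5]
grip_width: 0.06
```

Request:
{"op": "servo_tool", "data": {
  "plan": [
    {"tx": -0.86, "ty": 0, "tz": 0.5, "roll": 0, "gripper": 60},
    {"tx": -0.86, "ty": 0, "tz": 0.5, "roll": 0, "gripper": 60},
    {"tx": -0.86, "ty": 0, "tz": 0.5, "roll": 0, "gripper": 60},
    {"tx": -0.86, "ty": 0, "tz": 0.5, "roll": 0, "gripper": 60},
    {"tx": -0.86, "ty": 0, "tz": 0.5, "roll": 0, "gripper": 60}
  ]
}}

```text
time_s: 1.03
eef_pos: [0.3558, 0.3958, 0.2504]
orientation: [-0.182, 0.182, 0.683, -0.683]
force: [0.2, -0.2, 0.2]
grip_width: 0.0599
```

```bash
python3 - <<'E'
from h import *
report()
d=np.array([np.cos(np.radians(-30)),np.sin(np.radians(-30)),0])
goto(np.array([.4155,.2655,.0])+d*.015+[0,0,.25],-30)
snap("wrist","w2")
E
```

```text
t 1.03 p [0.3558 0.3958 0.2504] F [ 0.2 -0.2  0.2] T [ 0.07 -0.09 -0.02] w 0.0599
[[-0.867  0.    -0.498]
 [ 0.498  0.    -0.867]
 [ 0.    -1.    -0.   ]]
q6 [ 1.21  0.12 -0.3   0.   -1.15 -0.16]
shift now [-3.29  0.01  2.09]
tool x yaw 150.16
roll units 0.03
shift after roll [-3.3   0.01  2.08]
```

View pics/w2.png

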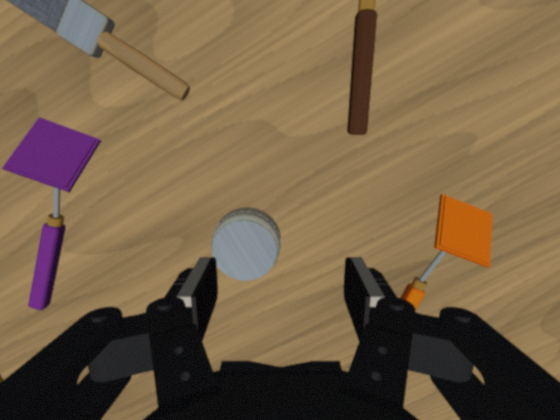

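Request:
{"op": "servo_tool", "data": {
  "plan": [
    {"tx": -0.82, "ty": 0, "tz": 0.52, "roll": 0, "gripper": 60},
    {"tx": -0.82, "ty": 0, "tz": 0.52, "roll": 0, "gripper": 60},
    {"tx": -0.82, "ty": 0, "tz": 0.52, "roll": 0, "gripper": 60},
    {"tx": -0.83, "ty": 0, "tz": 0.52, "roll": 0, "gripper": 60},
    {"tx": 0, "ty": 0, "tz": 0, "roll": 0, "gripper": 60}
  ]
}}

```text
time_s: 1.5
eef_pos: [0.4292, 0.2551, 0.2505]
orientation: [0.183, -0.183, -0.683, 0.683]
force: [0.3, -0.3, -0.1]
grip_width: 0.0599
```

```bash
python3 - <<'E'
from h import *
report()
d=np.array([np.cos(np.radians(-30)),np.sin(np.radians(-30)),0])
goto(np.array([.4155,.2655,.0])+d*.015+[0,0,.25],-30)
snap("wrist","w3")
E
```

```text
t 1.5 p [0.4292 0.2551 0.2505] F [ 0.3 -0.3 -0.1] T [ 0.03  0.04 -0.02] w 0.0599
[[-0.865 -0.    -0.501]
 [ 0.501 -0.001 -0.865]
 [-0.    -1.     0.001]]
q6 [ 0.93  0.07 -0.37  0.   -1.14  0.11]
shift now [ 0.05  0.01 -0.05]
tool x yaw 149.92
roll units -0.02
shift after roll [ 0.05  0.01 -0.05]
```

View pics/w3.png

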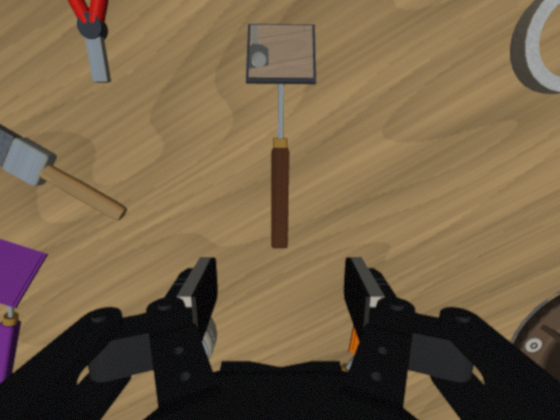

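```bash
python3 - <<'E'
from h import *
np.set_printoptions(precision=4,suppress=True)
S=pickle.load(open("w3.pkl","rb")); P=cloud(S)
print("table",np.median(P[120:200,360:480,2]))
yaw=np.radians(-30); d=np.array([np.cos(yaw),np.sin(yaw),0])
def fit(u0,v0,u1,v1):
    H=P[v0:v1,u0:u1].reshape(-1,3); H=H[np.isfinite(H).all(1)]
    for _ in range(3):
        c=H.mean(0); n=np.linalg.svd(H-c,full_matrices=False)[2][2]; n*=np.sign(n[2]); r=(H-c)@n; H=H[np.abs(r)<2.5*r.std()+1e-6]
    return c,n,r.std(),len(H)
c,n,sd,k=fit(253,32,311,76); print(c,n,sd,k,"lean",np.arccos(n[2]),"yaw",np.degrees(np.arctan2(n[1],n[0])))
for v in range(26,84,4): print(v,P[v,281], end=' ')
print()
hsv=cv2.cvtColor(S["image"],cv2.COLOR_RGB2HSV); m=np.zeros(hsv.shape[:2],np.uint8)
sub=hsv[145:255,262:298]; m[145:255,262:298]=((sub[...,2]<95)&(sub[...,1]>100))
vv,uu=np.nonzero(m); Q=np.array([onplane(S,a,b,.016)[:2] for a,b in zip(uu,vv)])
r=cv2.minAreaRect((Q*1000).astype(np.float32)); print(r)
e=np.linalg.svd(Q-Q.mean(0),full_matrices=False)[2][0]; e*=np.sign(e[0]);print(Q.mean(0),np.degrees(np.arctan2(e[1],e[0])), ((Q-Q.mean(0))@e).min(),((Q-Q.mean(0))@e).max(), "z",np.median(P[m>0][:,2]))
E
```

```text
table -0.0015021070712999789
[0.5419 0.1883 0.0376] [ 0.4515 -0.2681  0.851 ] 0.0005809529115799952 2503 lean 0.5528200998344934 yaw -30.70088250287726
26 [0.5659 0.175  0.02  ] 30 [0.5622 0.1772 0.0235] 34 [0.5586 0.1793 0.0266] 38 [0.5549 0.1814 0.0299] 42 [0.552  0.1831 0.0295] 46 [0.5487 0.185  0.0314] 50 [0.545  0.1871 0.0352] 54 [0.5416 0.1891 0.038 ] 58 [0.5383 0.1911 0.0401] 62 [0.5348 0.1931 0.0438] 66 [0.5317 0.1949 0.0449] 70 [0.5285 0.1968 0.0466] 74 [0.5252 0.1987 0.0492] 78 [0.5221 0.2005 0.0504] 82 [0.5191 0.2022 0.05  ] 
((414.3897705078125, 264.85791015625), (19.182233810424805, 116.5792465209961), 59.43086242675781)
[0.4169 0.2633] -30.359345275962397 -0.061229347224348585 0.05529380314402465 z 0.016250140073495106
```

```bash
python3 - <<'E'
from h import *
goto([.3669,.292,.026],-30.2)
E
```

```text
shift now [1.78 5.61 0.02]
tool x yaw 149.88
roll units 0.02
shift after roll [1.78 5.61 0.02]
```

Request:
{"op": "servo_tool", "data": {
  "plan": [
    {"tx": 0.6, "ty": 0.8, "tz": 0, "roll": 0, "gripper": 55},
    {"tx": 0.6, "ty": 0.8, "tz": 0, "roll": 0, "gripper": 55},
    {"tx": 0.58, "ty": 0.8, "tz": 0.02, "roll": 0, "gripper": 55},
    {"tx": 0, "ty": 1, "tz": 0, "roll": 0, "gripper": 55},
    {"tx": 0, "ty": 0, "tz": 0, "roll": 0, "gripper": 55}
  ],
  "newtons": 20
}}

```text
time_s: 1.97
eef_pos: [0.3622, 0.2923, 0.1087]
orientation: [0.183, -0.181, -0.68, 0.686]
force: [-2.2, -1.4, -0.7]
grip_width: 0.0551
```

```bash
python3 - <<'E'
from h import *
goto([.3669,.292,.026],-30.2)
s=snap("wrist","w4")
E
```

```text
shift now [-0.11  2.07 -0.07]
tool x yaw 150.16
roll units 0.07
shift after roll [-0.11  2.07 -0.07]
```

View pics/w4.png

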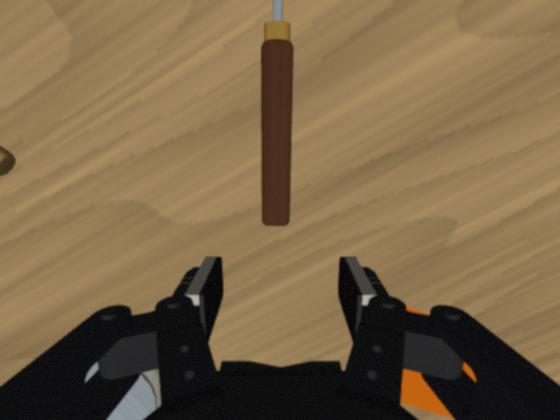

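```bash
python3 - <<'E'
from h import *
S=pickle.load(open("w4.pkl","rb"))
a=onplane(S,276,225,.017);b=onplane(S,277,40,.017);g=onplane(S,277,22,.017);print(a,b,g,np.linalg.norm(b-a),np.linalg.norm(g-a),np.degrees(np.arctan2(*(b-a)[[1,0]])))
report()
d=(b-a)/np.linalg.norm(b-a)
X=a+d*.006; X[2]=.026; print(X); goto(X,np.degrees(np.arctan2(d[1],d[0])))
E
```

```text
[0.36297543 0.29444386 0.017     ] [0.46392434 0.23526284 0.017     ] [0.4722279  0.23046161 0.017     ] 0.11701742214022444 0.12660897169350174 -30.380844575635727
t 2.02 p [0.3639 0.2934 0.1119] F [ 1.1 -0.3  0.2] T [ 0.04 -0.09 -0.03] w 0.0551
[[-0.868 -0.004 -0.497]
 [ 0.497 -0.006 -0.868]
 [-0.    -1.     0.007]]
q6 [ 1.1   0.17 -0.61 -0.   -0.8  -0.05]
[0.36815152 0.29140939 0.026     ]
shift now [-0.12  2.15 -0.03]
tool x yaw 150.18
roll units 0.11
shift after roll [-0.12  2.15 -0.03]
```

Request:
{"op": "servo_tool", "data": {
  "plan": [
    {"tx": -0.06, "ty": 0.8, "tz": -0.02, "roll": 0.1, "gripper": 55},
    {"tx": -0.04, "ty": 0.8, "tz": 0, "roll": 0, "gripper": 55},
    {"tx": 0, "ty": 0.5, "tz": 0, "roll": 0, "gripper": 55},
    {"tx": 0, "ty": 0, "tz": 0, "roll": 0, "gripper": 55},
    {"tx": 0, "ty": 0, "tz": 0, "roll": 0, "gripper": 40}
  ],
  "newtons": 20
}}

```text
time_s: 2.43
eef_pos: [0.3704, 0.2942, 0.0315]
orientation: [0.185, -0.186, -0.682, 0.682]
force: [0.9, 0.7, 0.4]
grip_width: 0.0441
```

Request:
{"op": "servo_tool", "data": {
  "plan": [
    {"tx": 0, "ty": 0, "tz": 0, "roll": 0, "gripper": 10},
    {"tx": 0, "ty": 0, "tz": 0, "roll": 0, "gripper": 10},
    {"tx": 0, "ty": 0, "tz": 0, "roll": 0, "gripper": 10},
    {"tx": 0, "ty": 0, "tz": 0, "roll": 0, "gripper": 10},
    {"tx": 0, "ty": 0, "tz": 0, "roll": 0, "gripper": 10}
  ],
  "newtons": 20
}}

```text
time_s: 2.85
eef_pos: [0.3705, 0.2949, 0.0326]
orientation: [-0.185, 0.186, 0.684, -0.681]
force: [-0.1, 0.0, 6.0]
grip_width: 0.0193
```

```bash
python3 - <<'E'
from h import *
report(); s=snap("wrist","w5")
E
```

```text
t 2.85 p [0.3705 0.2949 0.0326] F [-0.1  0.   6. ] T [-0.22  0.09 -0.05] w 0.0193
[[-0.862  0.002 -0.507]
 [ 0.507  0.003 -0.862]
 [-0.    -1.    -0.004]]
q6 [ 1.09  0.3  -0.69  0.   -0.58 -0.05]
```

View pics/w5.png

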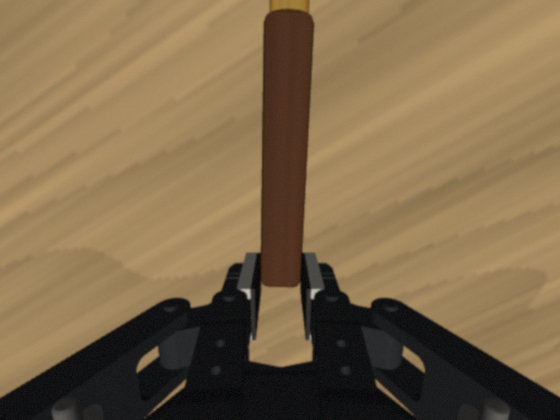

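Request:
{"op": "servo_tool", "data": {
  "plan": [
    {"tx": 0, "ty": -0.31, "tz": 0, "roll": 0, "gripper": 10},
    {"tx": 0, "ty": 0, "tz": 0, "roll": 0, "gripper": 10},
    {"tx": 0, "ty": 0, "tz": 0, "roll": 0, "gripper": 10},
    {"tx": 0, "ty": 0, "tz": 0, "roll": 0, "gripper": 10},
    {"tx": 0, "ty": 0, "tz": 0, "roll": 0, "gripper": 10}
  ],
  "newtons": 20
}}

```text
time_s: 3.32
eef_pos: [0.3695, 0.2933, 0.0427]
orientation: [-0.186, 0.186, 0.682, -0.682]
force: [-0.2, -0.1, -1.7]
grip_width: 0.0191
```

```bash
cat >> h.py <<'E'
def pitch(S,thr=95):
    "handle top pitch from the scene/wrist cloud: brown mask points near the handle"
    P=cloud(S); hsv=cv2.cvtColor(S["image"],cv2.COLOR_RGB2HSV)
    m=(hsv[...,2]<thr)&(hsv[...,1]>100)&(hsv[...,0]<15)&(P[...,2]<.25)
    return P,m
E
python3 - <<'E'
from h import *
np.set_printoptions(precision=4,suppress=True)
report(); S=snap("wrist","w6"); P=cloud(S)
T=pickle.load(open("w5.pkl","rb")); Q=cloud(T)
for v in range(20,280,30): print(v,Q[v,285],P[v,285])
T=snap("scene","s6"); crop(T,240,200,380,320,5,"s6c")
E
```

```text
t 3.32 p [0.3695 0.2933 0.0427] F [-0.2 -0.1 -1.7] T [ 0.06  0.13 -0.01] w 0.0191
[[-0.862 -0.    -0.507]
 [ 0.507  0.    -0.862]
 [ 0.    -1.    -0.   ]]
q6 [ 1.09  0.28 -0.68 -0.   -0.61 -0.05]
20 [0.4627 0.2389 0.016 ] [0.4642 0.2354 0.0135]
50 [0.4534 0.2442 0.0172] [0.4538 0.2416 0.0177]
80 [0.4441 0.2497 0.0167] [0.4435 0.2476 0.0199]
110 [0.4342 0.2554 0.0168] [0.4332 0.2536 0.0196]
140 [0.4238 0.2615 0.0166] [0.4223 0.26   0.02  ]
170 [0.4127 0.268  0.0153] [0.4111 0.2665 0.0224]
200 [0.4013 0.2746 0.0166] [0.3994 0.2734 0.0233]
230 [0.3893 0.2816 0.0172] [0.3874 0.2804 0.0247]
260 [0.3765 0.2891 0.017 ] [0.3748 0.2878 0.0259]
```

View pics/w6.png

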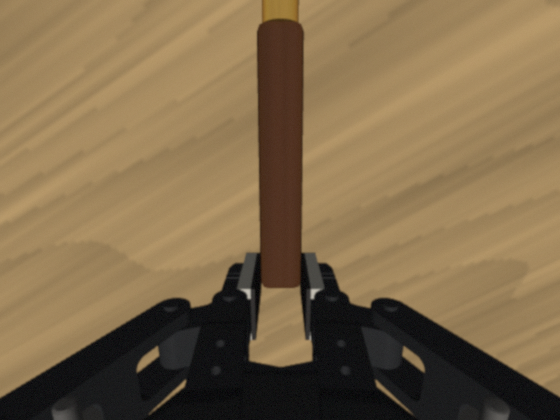

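View pics/s6c.png

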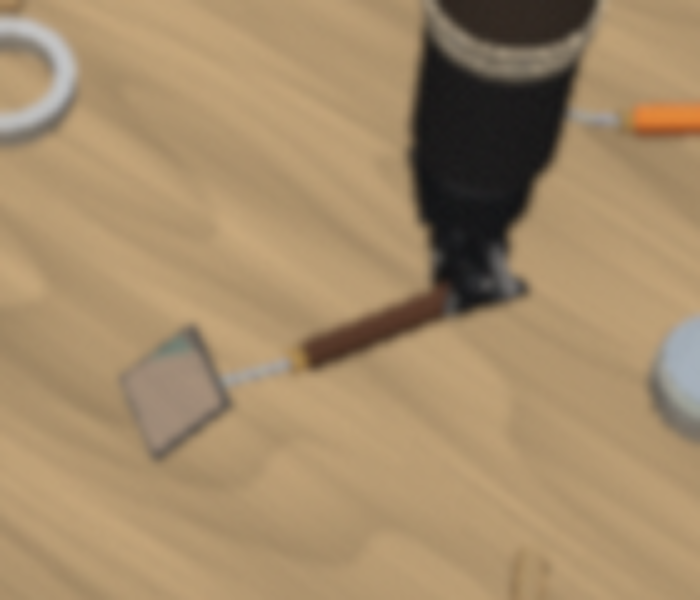

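Request:
{"op": "servo_tool", "data": {
  "plan": [
    {"tx": 0, "ty": -0.07, "tz": 0, "roll": 0, "gripper": 10},
    {"tx": 0, "ty": 0, "tz": 0, "roll": 0, "gripper": 10},
    {"tx": 0, "ty": 0, "tz": 0, "roll": 0, "gripper": 10},
    {"tx": 0, "ty": 0, "tz": 0, "roll": 0, "gripper": 10},
    {"tx": 0, "ty": 0, "tz": 0, "roll": 0, "gripper": 10}
  ],
  "newtons": 20
}}

```text
time_s: 3.83
eef_pos: [0.3695, 0.2934, 0.0454]
orientation: [0.186, -0.186, -0.682, 0.682]
force: [-0.1, -0.1, -1.4]
grip_width: 0.0192
```

Request:
{"op": "servo_tool", "data": {
  "plan": [
    {"tx": 0, "ty": 0, "tz": 0, "roll": 0, "gripper": 5},
    {"tx": 0, "ty": 0, "tz": 0, "roll": 0, "gripper": 5},
    {"tx": 0, "ty": 0, "tz": 0, "roll": 0, "gripper": 5},
    {"tx": 0, "ty": 0, "tz": 0, "roll": 0, "gripper": 5},
    {"tx": 0, "ty": 0, "tz": 0, "roll": 0, "gripper": 5}
  ],
  "newtons": 110
}}

```text
time_s: 4.25
eef_pos: [0.3695, 0.2934, 0.0455]
orientation: [-0.186, 0.186, 0.682, -0.682]
force: [-0.2, -0.5, -1.7]
grip_width: 0.0148
```

```bash
cat >> h.py <<'E'
def hslope(S):
    P=cloud(S); A=P[40:262:2,278:288].reshape(-1,3); e=A[:, :2]-A[:,:2].mean(0); d=np.linalg.svd(e,full_matrices=False)[2][0]; d*=np.sign(d[0])
    x=e@d; k=np.polyfit(x,A[:,2],1); r=A[:,2]-np.polyval(k,x); g=abs(r)<2*r.std(); k=np.polyfit(x[g],A[g,2],1); print("handle pitch down",-k[0],"yaw",np.degrees(np.arctan2(d[1],d[0])),"sd",r.std(), "mid z",k[1])
E
python3 - <<'E'
from h import *
hslope(pickle.load(open("w5.pkl","rb")));hslope(pickle.load(open("w6.pkl","rb")))
report(); hslope(snap("wrist","w7"))
E
```

```text
handle pitch down -0.00064122243593391 yaw -30.355001093523136 sd 0.007198893461410101 mid z 0.01662804237436502
handle pitch down 0.08816870817433754 yaw -30.430509546694175 sd 0.008684429809034536 mid z 0.021583062022474998
t 4.25 p [0.3695 0.2934 0.0455] F [-0.2 -0.5 -1.7] T [ 0.07  0.12 -0.02] w 0.0148
[[-0.862  0.    -0.507]
 [ 0.507  0.    -0.862]
 [ 0.    -1.    -0.   ]]
q6 [ 1.09  0.27 -0.68 -0.   -0.62 -0.05]
handle pitch down 0.08924152667054282 yaw -30.424465491078283 sd 0.010652882901917902 mid z 0.023878122779756067
```

Request:
{"op": "servo_tool", "data": {
  "plan": [
    {"tx": 0, "ty": 0, "tz": 0, "roll": 0, "gripper": 10},
    {"tx": 0, "ty": 0.15, "tz": 0, "roll": 0, "gripper": 10},
    {"tx": 0, "ty": 0.15, "tz": 0, "roll": 0, "gripper": 10},
    {"tx": 0, "ty": 0, "tz": 0, "roll": 0, "gripper": 10},
    {"tx": 0, "ty": 0, "tz": 0, "roll": 0, "gripper": 40}
  ],
  "newtons": 20
}}

```text
time_s: 4.72
eef_pos: [0.3697, 0.2937, 0.0331]
orientation: [-0.186, 0.186, 0.682, -0.682]
force: [0.1, 0.2, 0.3]
grip_width: 0.026
```

Request:
{"op": "servo_tool", "data": {
  "plan": [
    {"tx": 0, "ty": 0, "tz": 0, "roll": 0, "gripper": 40},
    {"tx": 0, "ty": 0, "tz": 0, "roll": 0, "gripper": 40},
    {"tx": 0.12, "ty": 0, "tz": 0, "roll": 0, "gripper": 40},
    {"tx": 0, "ty": 0.2, "tz": 0, "roll": 0, "gripper": 40},
    {"tx": 0, "ty": 0, "tz": 0, "roll": 0, "gripper": 40}
  ],
  "newtons": 20
}}

```text
time_s: 5.13
eef_pos: [0.3648, 0.2954, 0.0243]
orientation: [0.186, -0.186, -0.682, 0.683]
force: [0.6, -0.9, 0.3]
grip_width: 0.0403
```

```bash
python3 - <<'E'
from h import *
report(); S=snap("wrist","w8"); hslope(S)
E
```

```text
t 5.13 p [0.3648 0.2954 0.0243] F [ 0.6 -0.9  0.3] T [-0.09  0.03  0.04] w 0.0403
[[-0.862 -0.001 -0.507]
 [ 0.507 -0.001 -0.862]
 [ 0.    -1.     0.001]]
q6 [ 1.1   0.31 -0.7  -0.   -0.56 -0.06]
handle pitch down -0.0009318387334437301 yaw -30.384724066692765 sd 0.008717642398280382 mid z 0.016607632912936154
```

View pics/w8.png

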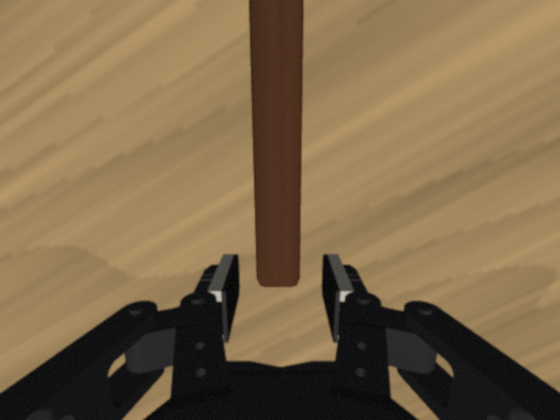

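Request:
{"op": "servo_tool", "data": {
  "plan": [
    {"tx": 0, "ty": 0, "tz": 0, "roll": 0, "gripper": 10},
    {"tx": 0, "ty": 0, "tz": 0, "roll": 0, "gripper": 10},
    {"tx": 0, "ty": 0, "tz": 0, "roll": 0, "gripper": 10},
    {"tx": 0, "ty": 0, "tz": 0, "roll": 0, "gripper": 10},
    {"tx": 0, "ty": 0, "tz": 0, "roll": 0, "gripper": 10}
  ],
  "newtons": 20
}}

```text
time_s: 5.6
eef_pos: [0.3655, 0.2959, 0.0256]
orientation: [-0.186, 0.186, 0.682, -0.682]
force: [0.6, 0.7, -0.5]
grip_width: 0.0194
```

Request:
{"op": "servo_tool", "data": {
  "plan": [
    {"tx": 0, "ty": -0.36, "tz": 0, "roll": 0, "gripper": 10},
    {"tx": 0, "ty": 0, "tz": 0, "roll": 0, "gripper": 10},
    {"tx": 0, "ty": 0, "tz": 0, "roll": 0, "gripper": 10},
    {"tx": 0, "ty": 0, "tz": 0, "roll": 0, "gripper": 10},
    {"tx": 0, "ty": 0, "tz": 0, "roll": 0, "gripper": 10}
  ],
  "newtons": 20
}}

```text
time_s: 6.02
eef_pos: [0.3652, 0.2955, 0.0395]
orientation: [0.186, -0.186, -0.682, 0.682]
force: [0.1, 1.0, -1.4]
grip_width: 0.019
```

```bash
python3 - <<'E'
from h import *
report(); S=snap("wrist","w9"); hslope(S)
E
```

```text
t 6.02 p [0.3652 0.2955 0.0395] F [ 0.1  1.  -1.4] T [ 0.08  0.1  -0.02] w 0.019
[[-0.862 -0.    -0.507]
 [ 0.507 -0.    -0.862]
 [ 0.    -1.     0.001]]
q6 [ 1.1   0.28 -0.69 -0.   -0.6  -0.06]
handle pitch down 0.06498680839942314 yaw -30.42350471708135 sd 0.010741728979959198 mid z 0.02700384250084829
```

View pics/w9.png

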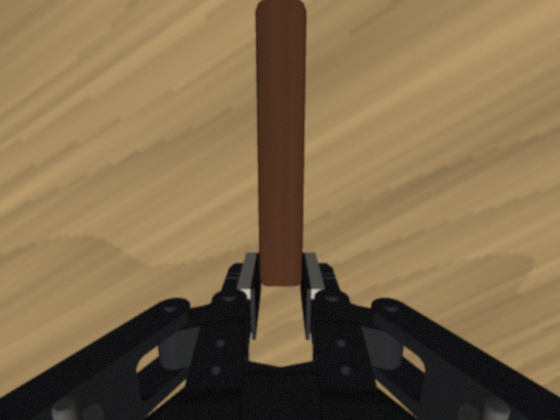

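Request:
{"op": "servo_tool", "data": {
  "plan": [
    {"tx": 0, "ty": -0.25, "tz": 0, "roll": 0, "gripper": 10},
    {"tx": 0, "ty": 0, "tz": 0, "roll": 0, "gripper": 10},
    {"tx": 0, "ty": 0, "tz": 0, "roll": 0, "gripper": 10},
    {"tx": 0, "ty": 0, "tz": 0, "roll": 0, "gripper": 10},
    {"tx": 0, "ty": 0, "tz": 0, "roll": 0, "gripper": 10}
  ],
  "newtons": 20
}}

```text
time_s: 6.48
eef_pos: [0.3653, 0.2956, 0.0495]
orientation: [0.186, -0.186, -0.682, 0.682]
force: [0.2, -0.2, -1.2]
grip_width: 0.0192
```

```bash
cat >> h.py <<'E'
def hnorm(S,G,rad=.05,show=None):
    "plane fit to the head near expected glass centre G; two-step, inner region only"
    P=cloud(S); 
    M=(np.linalg.norm(P-G,axis=-1)<rad)
    M=cv2.erode(M.astype(np.uint8),np.ones((3,3)))>0
    H=P[M]
    n=np.array([.5,0,.8]); 
    best=None; rng=np.random.default_rng(0)
    for _ in range(400):
        a,b,c=H[rng.choice(len(H),3,False)]; n=np.cross(b-a,c-a); L=np.linalg.norm(n)
        if L<1e-5: continue
        n/=L; k=(abs((H-a)@n)<.0015).sum()
        if best is None or k>best[0]: best=(k,a,n)
    _,a,n=best
    I=H[abs((H-a)@n)<.002]; c=I.mean(0); n=np.linalg.svd(I-c,full_matrices=False)[2][2]; n*=np.sign(n[2])
    print("head n",n.round(3),"lean",np.arccos(n[2]).round(4),"yaw",np.degrees(np.arctan2(n[1],n[0])).round(2),"centre",c.round(4),len(I),len(H),"sd",((I-c)@n).std().round(5))
    return c,n
E
python3 - <<'E'
from h import *
report(); S=snap("wrist","w10"); hslope(S)
S0=pickle.load(open("scene0.pkl","rb")); G=np.array([.545,.189,.038])
hnorm(S0,G,.03); hnorm(pickle.load(open("w3.pkl","rb")),G,.03); hnorm(pickle.load(open("top0.pkl","rb")),G,.03)
hnorm(snap("scene","s10"),G+[0,0,.01],.03); hnorm(snap("top","t10"),G+[0,0,.01],.03)
E
```

```text
t 6.48 p [0.3653 0.2956 0.0495] F [ 0.2 -0.2 -1.2] T [ 0.03  0.1  -0.02] w 0.0192
[[-0.862 -0.    -0.507]
 [ 0.507 -0.    -0.862]
 [ 0.    -1.     0.001]]
q6 [ 1.1   0.26 -0.68 -0.   -0.63 -0.06]
handle pitch down 0.06870239461556267 yaw -30.421248392955924 sd 0.009970195432310114 mid z 0.03683955112502523
head n [ 0.472 -0.279  0.836] lean 0.5803 yaw -30.61 centre [0.5447 0.1881 0.0377] 103 159 sd 0.00109
head n [ 0.451 -0.268  0.851] lean 0.5522 yaw -30.75 centre [0.5437 0.1895 0.037 ] 2233 2236 sd 0.00061
head n [ 0.24  -0.697  0.676] lean 0.829 yaw -70.96 centre [0.5438 0.191  0.0381] 31 84 sd 0.00086
head n [ 0.505 -0.389  0.77 ] lean 0.6916 yaw -37.62 centre [0.5455 0.1893 0.0486] 83 149 sd 0.00104
head n [ 0.535 -0.442  0.72 ] lean 0.7672 yaw -39.55 centre [0.545  0.1894 0.0464] 32 70 sd 0.0009
```

Request:
{"op": "servo_tool", "data": {
  "plan": [
    {"tx": 0, "ty": -0.7, "tz": 0, "roll": 0, "gripper": 10},
    {"tx": 0, "ty": 0, "tz": 0, "roll": 0, "gripper": 10},
    {"tx": 0, "ty": 0, "tz": 0, "roll": 0, "gripper": 10},
    {"tx": 0, "ty": 0, "tz": 0, "roll": 0, "gripper": 10},
    {"tx": 0, "ty": 0, "tz": 0, "roll": 0, "gripper": 10}
  ],
  "newtons": 20
}}

```text
time_s: 7.05
eef_pos: [0.3651, 0.2954, 0.0774]
orientation: [0.186, -0.186, -0.682, 0.683]
force: [-0.6, -1.0, -1.8]
grip_width: 0.0192
```

```bash
python3 - <<'E'
from h import *
report(); S=snap("wrist","w11"); hslope(S)
E
```

```text
t 7.05 p [0.3651 0.2954 0.0774] F [-0.6 -1.  -1.8] T [ 0.08  0.13 -0.02] w 0.0192
[[-0.862 -0.001 -0.507]
 [ 0.507 -0.001 -0.862]
 [ 0.    -1.     0.001]]
q6 [ 1.1   0.22 -0.65 -0.   -0.7  -0.06]
handle pitch down 0.17833675061159068 yaw -30.47472166559603 sd 0.00961970298871104 mid z 0.05856974667580913
```

Request:
{"op": "servo_tool", "data": {
  "plan": [
    {"tx": 0, "ty": 0.4, "tz": 0, "roll": 0, "gripper": 10},
    {"tx": 0, "ty": 0.3, "tz": 0, "roll": 0, "gripper": 10},
    {"tx": 0, "ty": 0.15, "tz": 0, "roll": 0, "gripper": 10},
    {"tx": 0, "ty": 0.1, "tz": 0, "roll": 0, "gripper": 10},
    {"tx": 0, "ty": 0, "tz": 0, "roll": 0, "gripper": 10}
  ],
  "newtons": 20
}}

```text
time_s: 7.52
eef_pos: [0.3653, 0.2955, 0.0392]
orientation: [0.186, -0.186, -0.682, 0.683]
force: [-0.2, -1.7, 0.4]
grip_width: 0.0193
```

```bash
python3 - <<'E'
from h import *
report(); S=snap("wrist","w12"); hslope(S)
S=pickle.load(open("w3.pkl","rb")); P=cloud(S)
for w in [P[30:240,330:500],P[100:240,150:260]]:
    H=w.reshape(-1,3); H=H[(abs(H[:,2])<.006)]; c=H.mean(0); n=np.linalg.svd(H-c,full_matrices=False)[2][2]; print("table n",n*np.sign(n[2]),c)
E
```

```text
t 7.52 p [0.3653 0.2955 0.0392] F [-0.2 -1.7  0.4] T [-0.37 -0.29 -0.05] w 0.0193
[[-0.862 -0.001 -0.507]
 [ 0.507 -0.002 -0.862]
 [-0.    -1.     0.002]]
q6 [ 1.1   0.28 -0.69  0.   -0.6  -0.06]
handle pitch down 0.12137689363847326 yaw -30.437375974745972 sd 0.007276182564497069 mid z 0.023436184879619258
table n [-1.06312854e-04 -7.88995115e-05  9.99999991e-01] [ 0.39640033  0.09763677 -0.00149772]
table n [7.38653802e-05 3.53504671e-05 9.99999997e-01] [ 0.48452836  0.3254823  -0.00147407]
```

Request:
{"op": "servo_tool", "data": {
  "plan": [
    {"tx": 0, "ty": 0.03, "tz": 0, "roll": 0, "gripper": 10},
    {"tx": 0, "ty": 0, "tz": 0, "roll": 0, "gripper": 10},
    {"tx": 0, "ty": 0, "tz": 0, "roll": 0, "gripper": 10},
    {"tx": 0, "ty": 0, "tz": 0, "roll": 0, "gripper": 10},
    {"tx": 0, "ty": 0, "tz": 0, "roll": 0, "gripper": 10}
  ],
  "newtons": 20
}}

```text
time_s: 7.98
eef_pos: [0.3655, 0.2959, 0.039]
orientation: [-0.186, 0.186, 0.682, -0.682]
force: [-0.9, -0.5, 1.2]
grip_width: 0.0194
```

Request:
{"op": "servo_tool", "data": {
  "plan": [
    {"tx": 0, "ty": 0, "tz": 0, "roll": 0, "gripper": 10},
    {"tx": 0, "ty": 0, "tz": 0, "roll": 0, "gripper": 10},
    {"tx": 0, "ty": 0, "tz": 0, "roll": 0, "gripper": 10},
    {"tx": 0, "ty": -0.2, "tz": 0, "roll": 0, "gripper": 10},
    {"tx": 0, "ty": 0, "tz": 0, "roll": 0, "gripper": 10}
  ],
  "newtons": 80
}}

```text
time_s: 8.4
eef_pos: [0.3658, 0.2964, 0.0478]
orientation: [-0.186, 0.186, 0.683, -0.682]
force: [0.3, 0.6, -1.5]
grip_width: 0.0172
```

```bash
python3 - <<'E'
from h import *
report(); S=snap("wrist","w13"); hslope(S)
E
```

```text
t 8.4 p [0.3658 0.2964 0.0478] F [ 0.3  0.6 -1.5] T [0.12 0.09 0.02] w 0.0172
[[-0.862  0.001 -0.507]
 [ 0.507  0.001 -0.862]
 [-0.    -1.    -0.001]]
q6 [ 1.1   0.27 -0.68  0.   -0.62 -0.06]
handle pitch down 0.15433636773620119 yaw -30.418847551195068 sd 0.011262925516085423 mid z 0.029985554150583692
```

Request:
{"op": "servo_tool", "data": {
  "plan": [
    {"tx": 0, "ty": 0.1, "tz": 0, "roll": 0, "gripper": 10},
    {"tx": 0, "ty": 0.1, "tz": 0, "roll": 0, "gripper": 10},
    {"tx": 0, "ty": 0.06, "tz": 0, "roll": 0, "gripper": 10},
    {"tx": 0, "ty": 0, "tz": 0, "roll": 0, "gripper": 10},
    {"tx": 0, "ty": 0, "tz": 0, "roll": 0, "gripper": 10}
  ],
  "newtons": 80
}}

```text
time_s: 8.87
eef_pos: [0.3655, 0.2962, 0.0362]
orientation: [0.186, -0.186, -0.682, 0.682]
force: [-2.2, 0.8, 4.6]
grip_width: 0.0172
```

```bash
python3 - <<'E'
from h import *
report(); S=snap("wrist","w14"); hslope(S)
E
```

```text
t 8.87 p [0.3655 0.2962 0.0362] F [-2.2  0.8  4.6] T [0.32 0.38 0.02] w 0.0172
[[-0.862  0.    -0.507]
 [ 0.507 -0.    -0.862]
 [-0.    -1.    -0.   ]]
q6 [ 1.1   0.29 -0.69  0.   -0.59 -0.06]
handle pitch down 0.09203367324196374 yaw -30.404366594998695 sd 0.004185791882269953 mid z 0.021736509745207223
```

Request:
{"op": "servo_tool", "data": {
  "plan": [
    {"tx": 0, "ty": -0.2, "tz": 0, "roll": 0, "gripper": 10},
    {"tx": 0, "ty": -0.2, "tz": 0, "roll": 0, "gripper": 10},
    {"tx": 0, "ty": 0, "tz": 0, "roll": 0, "gripper": 10},
    {"tx": 0, "ty": 0, "tz": 0, "roll": 0, "gripper": 10},
    {"tx": 0, "ty": 0, "tz": 0, "roll": 0, "gripper": 10}
  ],
  "newtons": 80
}}

```text
time_s: 9.33
eef_pos: [0.3653, 0.2956, 0.0524]
orientation: [-0.186, 0.186, 0.682, -0.682]
force: [0.0, -0.2, -1.2]
grip_width: 0.0174
```

```bash
python3 - <<'E'
from h import *
report(); S=snap("wrist","w15"); hslope(S)
E
```

```text
t 9.33 p [0.3653 0.2956 0.0524] F [ 0.  -0.2 -1.2] T [ 0.03  0.16 -0.01] w 0.0174
[[-0.862 -0.    -0.507]
 [ 0.507  0.    -0.862]
 [ 0.    -1.    -0.   ]]
q6 [ 1.1   0.26 -0.68 -0.   -0.63 -0.06]
handle pitch down 0.15385942386140217 yaw -30.476213293633453 sd 0.012026072030061995 mid z 0.034636040634364616
```

Request:
{"op": "servo_tool", "data": {
  "plan": [
    {"tx": 0, "ty": 0.25, "tz": 0, "roll": 0, "gripper": 10},
    {"tx": 0, "ty": 0.15, "tz": 0, "roll": 0, "gripper": 10},
    {"tx": 0, "ty": 0.14, "tz": 0, "roll": 0, "gripper": 10},
    {"tx": 0, "ty": 0, "tz": 0, "roll": 0, "gripper": 10},
    {"tx": 0, "ty": 0, "tz": 0, "roll": 0, "gripper": 10}
  ],
  "newtons": 80
}}

```text
time_s: 9.8
eef_pos: [0.3655, 0.296, 0.0306]
orientation: [0.186, -0.186, -0.682, 0.682]
force: [-2.1, 1.3, 5.5]
grip_width: 0.0174
```

```bash
python3 - <<'E'
from h import *
report(); S=snap("wrist","w16"); hslope(S)
E
```

```text
t 9.8 p [0.3655 0.296  0.0306] F [-2.1  1.3  5.5] T [ 0.12  0.5  -0.07] w 0.0174
[[-0.862 -0.    -0.507]
 [ 0.507 -0.001 -0.862]
 [-0.    -1.     0.   ]]
q6 [ 1.1   0.3  -0.7   0.   -0.58 -0.06]
handle pitch down 0.043978911487085326 yaw -30.37187540645987 sd 0.009878846793080497 mid z 0.01894285812163988
```

Request:
{"op": "servo_tool", "data": {
  "plan": [
    {"tx": 0, "ty": -0.2, "tz": 0, "roll": 0, "gripper": 10},
    {"tx": 0, "ty": -0.2, "tz": 0, "roll": 0, "gripper": 10},
    {"tx": 0, "ty": -0.2, "tz": 0, "roll": 0, "gripper": 10},
    {"tx": 0, "ty": 0, "tz": 0, "roll": 0, "gripper": 10},
    {"tx": 0, "ty": 0, "tz": 0, "roll": 0, "gripper": 10}
  ],
  "newtons": 80
}}

```text
time_s: 10.27
eef_pos: [0.3656, 0.2961, 0.0554]
orientation: [-0.186, 0.186, 0.683, -0.682]
force: [0.4, -0.3, -1.4]
grip_width: 0.0173
```

```bash
python3 - <<'E'
from h import *
report(); S=snap("wrist","w17"); hslope(S)
E
```

```text
t 10.27 p [0.3656 0.2961 0.0554] F [ 0.4 -0.3 -1.4] T [ 0.07  0.11 -0.04] w 0.0173
[[-0.862  0.001 -0.507]
 [ 0.507  0.002 -0.862]
 [ 0.    -1.    -0.002]]
q6 [ 1.1   0.25 -0.67 -0.   -0.64 -0.06]
handle pitch down 0.12504135154343807 yaw -30.438157641373977 sd 0.009400268845484696 mid z 0.03926656169975171
```

Request:
{"op": "servo_tool", "data": {
  "plan": [
    {"tx": 0, "ty": -0.3, "tz": 0, "roll": -0.3, "gripper": 10},
    {"tx": 0, "ty": -0.5, "tz": 0, "roll": -0.6, "gripper": 10},
    {"tx": 0, "ty": -0.5, "tz": 0, "roll": -0.8, "gripper": 10},
    {"tx": 0, "ty": -0.5, "tz": 0, "roll": -0.8, "gripper": 10},
    {"tx": 0, "ty": -0.3, "tz": 0, "roll": -0.8, "gripper": 10}
  ],
  "newtons": 80
}}

```text
time_s: 10.73
eef_pos: [0.3656, 0.2961, 0.1402]
orientation: [-0.085, 0.085, 0.702, -0.702]
force: [0.5, 0.2, -0.8]
grip_width: 0.0178
```

Request:
{"op": "servo_tool", "data": {
  "plan": [
    {"tx": 0, "ty": 0, "tz": 0, "roll": -0.8, "gripper": 10},
    {"tx": 0, "ty": 0, "tz": 0, "roll": -0.8, "gripper": 10},
    {"tx": 0, "ty": 0, "tz": 0, "roll": -0.5, "gripper": 10},
    {"tx": 0, "ty": 0, "tz": 0, "roll": -0.2, "gripper": 10},
    {"tx": 0, "ty": 0, "tz": 0, "roll": 0, "gripper": 10}
  ],
  "newtons": 80
}}

```text
time_s: 11.15
eef_pos: [0.3652, 0.2955, 0.1383]
orientation: [0.015, -0.015, -0.707, 0.707]
force: [0.6, 0.2, -1.0]
grip_width: 0.0169
```

```bash
python3 - <<'E'
from h import *
report(); S=snap("wrist","w18"); hslope(S)
S=snap("scene","s18"); T=snap("top","t18")
st,p,R=pose(); d=-R[:,0]; G=p+d*.215+[0,0,-.03]; print(G,proj(S,G),proj(T,G))
for X,n in [(S,"s18c"),(T,"t18c")]:
    u,v=proj(X,G).astype(int); print(u-45,v-40); crop(X,max(u-45,0),max(v-40,0),u+45,v+40,8,n)
E
```

```text
t 11.15 p [0.3652 0.2955 0.1383] F [ 0.6  0.2 -1. ] T [ 0.03  0.12 -0.07] w 0.0169
[[-0.999 -0.001 -0.043]
 [ 0.043 -0.001 -0.999]
 [ 0.001 -1.     0.001]]
q6 [ 1.1   0.13 -0.58 -0.   -0.86  0.43]
handle pitch down 0.12595086661342697 yaw -2.461651549714644 sd 0.009399913591028299 mid z 0.12212096883795885
[0.58009151 0.28611152 0.10837261] [292.40003553 289.44798125] [241.7599289  174.46632128]
247 249
196 134
```

View pics/s18c.png

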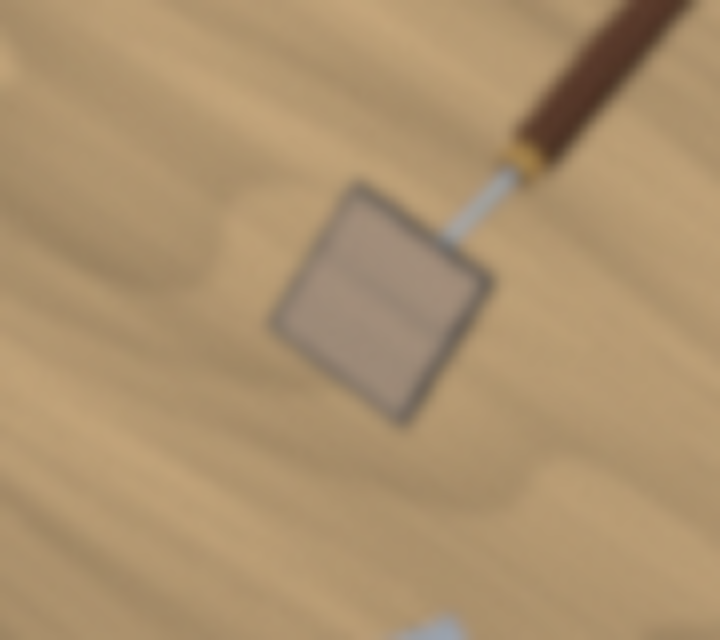

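View pics/t18c.png

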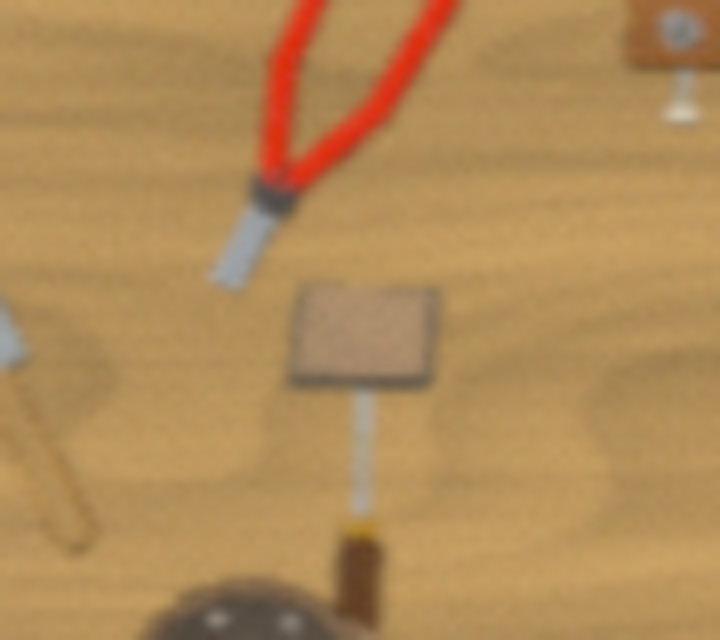

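View pics/w18.png

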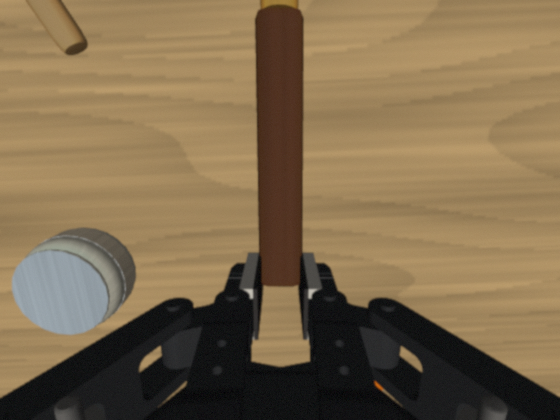

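```bash
python3 - <<'E'
from h import *
np.set_printoptions(precision=4,suppress=True)
S=pickle.load(open("s18.pkl","rb")); T=pickle.load(open("t18.pkl","rb"))
sc=np.array([[358,182],[494,282],[404,425],[270,322]],float); tc=np.array([[290,380],[430,385],[440,288],[304,282]],float)
# match: scene: top corner(358,182), right (494,282)=near-handle edge ends; bottom(404,425), left
# scene right = robot side +y? use projection test
ss=(sc+.5)/8-.5+[247,249]; tt=(tc+.5)/8-.5+[196,134]
Pm=lambda X:X["K"]@np.c_[X["R"],X["t"]]
best=None
for k in range(4):
  for f in (1,-1):
    t2=np.roll(tt[::f],k,0)
    X=cv2.triangulatePoints(Pm(S),Pm(T),ss.T.copy(),t2.T.copy()); X=(X[:3]/X[3]).T
    e=sum(np.linalg.norm(proj(S,x)-a)+np.linalg.norm(proj(T,x)-b) for x,a,b in zip(X,ss,t2))
    if best is None or e<best[0]: best=(e,X)
e,X=best; print(e); print(X); print("edges",[np.linalg.norm(X[i]-X[i-1]) for i in range(4)])
c=X.mean(0); n=np.linalg.svd(X-c)[2][2]; n*=np.sign(n[2]); print("centre",c,"lean",np.arccos(n[2]),"yaw",np.degrees(np.arctan2(n[1],n[0])))
st,p,R=pose(); print("offset from TCP",c-p)
yaw=np.radians(-2.46); d=np.array([np.cos(yaw),np.sin(yaw)])
# model: TCP at handle x=-58 ; handle top mid from wrist
W=pickle.load(open("w18.pkl","rb")); tail=onplane(W,280,286,.128); print("tail",tail, "front", onplane(W,279,8,.115))
print("model", [*(tail[:2]+d*(.060*np.cos(.126)+.1566 - .018*np.sin(.126))), .1221-.018*.992+.0177])
G=[.582,.286,.124]; hnorm(S,np.array(c),.03); hnorm(T,np.array(c),.03)
E
```

```text
1.6387580121595635
[[0.5474 0.2562 0.1398]
 [0.5507 0.3207 0.1402]
 [0.6025 0.318  0.1032]
 [0.5988 0.2537 0.1028]]
edges [np.float64(0.063431766026743), np.float64(0.06465803811895349), np.float64(0.06372480862120364), np.float64(0.0644185265383107)]
centre [0.5749 0.2871 0.1215] lean 0.6210434746559483 yaw -3.5896300138194084
offset from TCP [ 0.2095 -0.0085 -0.0169]
tail [0.3626 0.2956 0.128 ] front [0.4789 0.2909 0.115 ]
model [np.float64(0.5762513764320676), np.float64(0.28645058700421644), 0.121944]
head n [ 0.652 -0.046  0.757] lean 0.712 yaw -4.05 centre [0.5762 0.2881 0.1244] 136 224 sd 0.00101
head n [ 0.753 -0.02   0.658] lean 0.8524 yaw -1.53 centre [0.5765 0.2851 0.124 ] 39 82 sd 0.00108
```

Request:
{"op": "servo_tool", "data": {
  "plan": [
    {"tx": -0.1, "ty": -0.02, "tz": 0.21, "roll": 0, "gripper": 10},
    {"tx": -0.17, "ty": -0.02, "tz": 0.35, "roll": 0, "gripper": 10},
    {"tx": -0.23, "ty": -0.02, "tz": 0.49, "roll": 0, "gripper": 10},
    {"tx": -0.27, "ty": -0.02, "tz": 0.56, "roll": 0, "gripper": 10},
    {"tx": -0.27, "ty": -0.02, "tz": 0.56, "roll": 0, "gripper": 10}
  ],
  "newtons": 80
}}

```text
time_s: 11.72
eef_pos: [0.4034, 0.2061, 0.1427]
orientation: [0.015, -0.015, -0.707, 0.707]
force: [0.2, 0.2, -1.8]
grip_width: 0.0173
```

Request:
{"op": "servo_tool", "data": {
  "plan": [
    {"tx": -0.27, "ty": -0.02, "tz": 0.56, "roll": 0, "gripper": 10},
    {"tx": -0.27, "ty": -0.02, "tz": 0.56, "roll": 0, "gripper": 10},
    {"tx": -0.27, "ty": -0.02, "tz": 0.56, "roll": 0, "gripper": 10},
    {"tx": -0.27, "ty": -0.02, "tz": 0.56, "roll": 0, "gripper": 10},
    {"tx": -0.2, "ty": -0.02, "tz": 0.42, "roll": 0, "gripper": 10}
  ],
  "newtons": 80
}}

```text
time_s: 12.13
eef_pos: [0.45, 0.0967, 0.1467]
orientation: [0.016, -0.016, -0.707, 0.707]
force: [0.1, -0.3, -0.9]
grip_width: 0.0172
```

```bash
python3 - <<'E'
from h import *
report(); goto([.4865,.009,.1495],177.4); snap("scene","s19"); 
E
```

```text
t 12.13 p [0.45   0.0967 0.1467] F [ 0.1 -0.3 -0.9] T [ 0.07  0.09 -0.06] w 0.0172
[[-0.999 -0.    -0.044]
 [ 0.044 -0.    -0.999]
 [ 0.    -1.     0.   ]]
q6 [ 0.64  0.1  -0.59  0.   -0.88  0.88]
shift now [-1.01 -0.07  2.15]
tool x yaw 177.46
roll units 0.01
shift after roll [-1.01 -0.07  2.15]
```

View pics/s19.png

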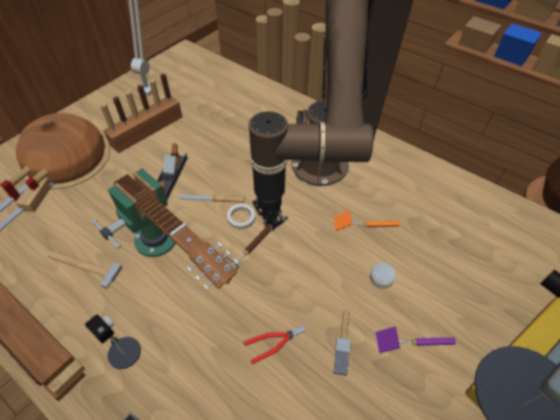

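Request:
{"op": "servo_tool", "data": {
  "plan": [
    {"tx": -0.27, "ty": -0.02, "tz": 0.55, "roll": 0, "gripper": 10},
    {"tx": -0.26, "ty": -0.02, "tz": 0.55, "roll": 0, "gripper": 10},
    {"tx": -0.23, "ty": -0.02, "tz": 0.5, "roll": 0, "gripper": 10},
    {"tx": -0.17, "ty": -0.02, "tz": 0.35, "roll": 0, "gripper": 10},
    {"tx": -0.08, "ty": 0, "tz": 0.2, "roll": 0, "gripper": 10}
  ],
  "newtons": 80
}}

```text
time_s: 12.6
eef_pos: [0.4868, 0.0094, 0.1499]
orientation: [0.016, -0.016, -0.707, 0.707]
force: [-0.3, -0.8, -1.6]
grip_width: 0.0174
```

Request:
{"op": "servo_tool", "data": {
  "plan": [
    {"tx": 0, "ty": 0, "tz": 0, "roll": 0, "gripper": 10},
    {"tx": 0, "ty": 0, "tz": 0, "roll": 0, "gripper": 10},
    {"tx": 0, "ty": 0, "tz": 0, "roll": 0, "gripper": 10},
    {"tx": 0, "ty": 0, "tz": 0, "roll": 0, "gripper": 10},
    {"tx": 0, "ty": 0, "tz": 0, "roll": 0, "gripper": 10}
  ],
  "newtons": 80
}}

```text
time_s: 13.02
eef_pos: [0.4863, 0.0118, 0.15]
orientation: [-0.015, 0.015, 0.707, -0.707]
force: [0.6, -0.4, -1.6]
grip_width: 0.0172
```

```bash
python3 - <<'E'
from h import *
report(); goto([.4865,.009,.1495],177.4); S=snap("scene","s20"); crop(S,80,160,340,370,3,"s20c"); T=snap("top","t20"); crop(T,260,40,380,260,3,"t20c"); hslope(snap("wrist","w20"))
E
```

```text
t 13.02 p [0.4863 0.0118 0.15  ] F [ 0.6 -0.4 -1.6] T [ 0.01  0.13 -0.03] w 0.0172
[[-0.999  0.    -0.042]
 [ 0.042  0.    -0.999]
 [-0.    -1.    -0.   ]]
q6 [ 0.43  0.14 -0.53 -0.   -0.89  1.1 ]
shift now [-0.01  0.01  0.07]
tool x yaw 177.58
roll units 0.04
shift after roll [-0.01  0.01  0.07]
handle pitch down 0.12420392710813741 yaw -2.3876717708859942 sd 0.009400269079135482 mid z 0.13377851014009676
```

View pics/s20c.png

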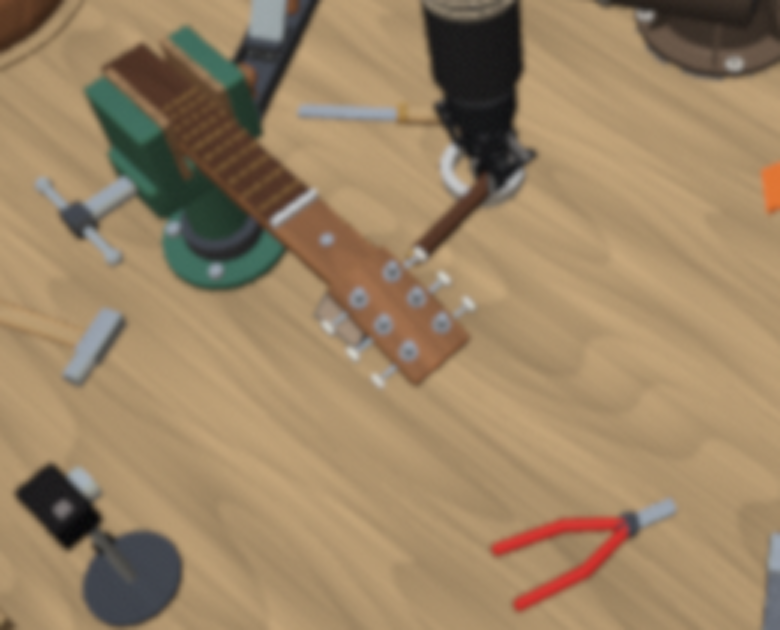

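View pics/t20c.png

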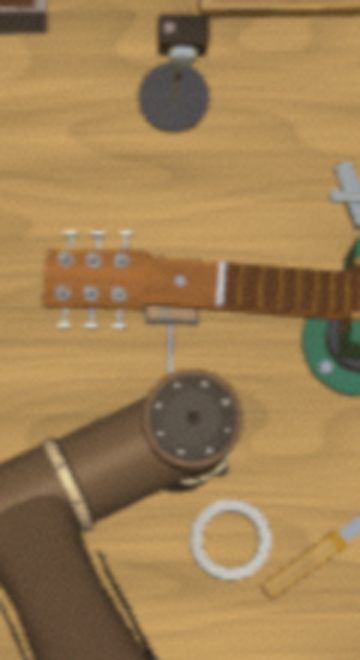

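View pics/w20.png

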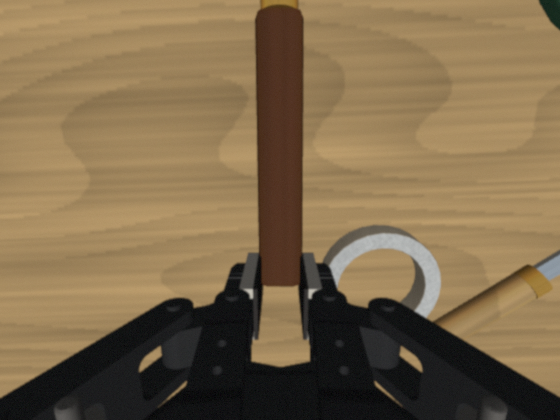

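```bash
python3 - <<'E'
from h import *
T=pickle.load(open("t20.pkl","rb"))
px=lambda x,y:((x+.5)/3-.5+260,(y+.5)/3-.5+40)
print("pin",onplane(T,*px(180,281),.253)); print("lens",onplane(T,*px(183,52),.2))
print("near edge L,R",onplane(T,*px(146,321),.150),onplane(T,*px(198,322),.150),"stem",onplane(T,*px(170,366),.11))
S=pickle.load(open("s20.pkl","rb")); q=lambda x,y:((x+.5)/3-.5+80,(y+.5)/3-.5+160)
print("pin",onplane(S,*q(326,239),.253),"lens",onplane(S,*q(86,482),.2))
print("far corner (-y)",onplane(S,*q(316,312),.112))
st,p,R=pose(); print("glass est",p+[.2105,-.0088,-.0165])
E
```

```text
pin [6.96986888e-01 1.25322467e-04 2.53000000e-01]
lens [ 0.99386089 -0.01371768  0.2       ]
near edge L,R [0.67253432 0.03620643 0.15      ] [ 0.67015152 -0.02768992  0.15      ] stem [0.62347185 0.00560054 0.11      ]
pin [ 6.97917547e-01 -2.70767615e-04  2.53000000e-01] lens [ 0.9872091  -0.01422403  0.2       ]
far corner (-y) [ 0.7155711  -0.03046391  0.112     ]
glass est [0.69684529 0.00277739 0.13346446]
```

Request:
{"op": "servo_tool", "data": {
  "plan": [
    {"tx": 0, "ty": 0, "tz": 0.06, "roll": 0.08, "gripper": 10},
    {"tx": 0, "ty": 0, "tz": 0, "roll": 0, "gripper": 10},
    {"tx": 0, "ty": 0, "tz": 0, "roll": 0, "gripper": 10},
    {"tx": 0, "ty": 0, "tz": 0, "roll": 0, "gripper": 10},
    {"tx": 0, "ty": 0, "tz": 0, "roll": 0, "gripper": 10}
  ],
  "newtons": 80
}}

```text
time_s: 13.58
eef_pos: [0.4864, 0.0087, 0.1499]
orientation: [-0.018, 0.018, 0.707, -0.707]
force: [-0.0, -0.4, -1.3]
grip_width: 0.0173
```

Request:
{"op": "servo_tool", "data": {
  "plan": [
    {"tx": 0, "ty": 0, "tz": 0, "roll": 0, "gripper": 10},
    {"tx": 0, "ty": 0, "tz": 0, "roll": 0, "gripper": 10},
    {"tx": 0, "ty": 0, "tz": 0, "roll": 0, "gripper": 10},
    {"tx": 0, "ty": 0, "tz": 0, "roll": 0, "gripper": 10},
    {"tx": 0, "ty": 0, "tz": 0, "roll": 0, "gripper": 10}
  ],
  "newtons": 80
}}

```text
time_s: 14.0
eef_pos: [0.4863, 0.0088, 0.1499]
orientation: [-0.018, 0.018, 0.707, -0.707]
force: [-0.0, -0.8, -0.4]
grip_width: 0.0173
```

```bash
python3 - <<'E'
from h import *
st,p,R=report(); d=-R[:,0]; print("glass est",p+d*.2107+[0,0,-.0165]); hslope(snap("wrist","w21"))
T=snap("top","t21"); crop(T,290,100,350,170,8,"t21c")
S=snap("scene","s21"); crop(S,170,240,230,300,8,"s21c")
E
```

```text
t 14.0 p [0.4863 0.0088 0.1499] F [-0.  -0.8 -0.4] T [0.01 0.17 0.01] w 0.0173
[[-0.999 -0.    -0.05 ]
 [ 0.05   0.    -0.999]
 [ 0.    -1.    -0.   ]]
q6 [ 0.42  0.14 -0.53 -0.   -0.89  1.1 ]
glass est [ 0.69675892 -0.0018215   0.1333914 ]
handle pitch down 0.12465961633466216 yaw -2.8482645464780365 sd 0.008414709587845124 mid z 0.13374810395481052
```

View pics/t21c.png

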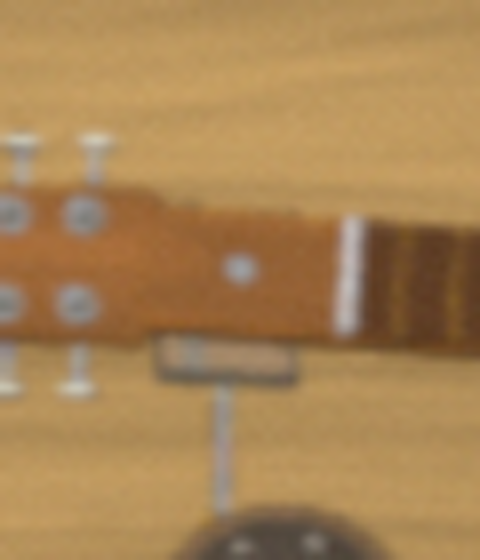

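View pics/s21c.png

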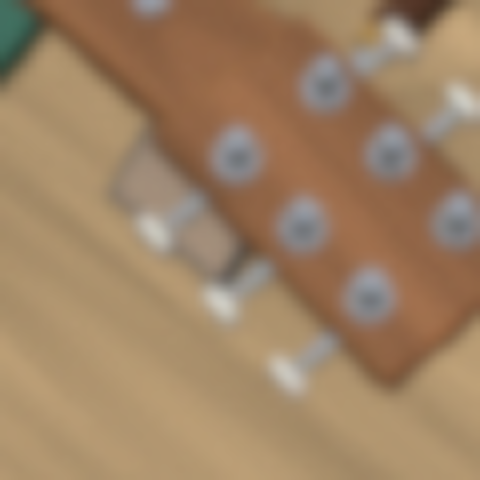

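```bash
python3 - <<'E'
from h import *
T=pickle.load(open("t21.pkl","rb"));S=pickle.load(open("s21.pkl","rb"))
f=lambda x,y,a,b:((x+.5)/8-.5+a,(y+.5)/8-.5+b)
for z in (.148,.152): print("near",onplane(T,*f(155,380,290,100),z).round(4),onplane(T,*f(298,384,290,100),z).round(4))
print("far",onplane(T,*f(165,205,290,100),.113).round(4),onplane(T,*f(300,210,290,100),.113).round(4))
print("scene far",onplane(S,*f(110,190,170,240),.112).round(4),onplane(S,*f(230,282,170,240),.112).round(4))
print("pin",onplane(T,*f(240,269,290,100),.253).round(4))
E
```

```text
near [0.6714 0.0339 0.148 ] [ 0.6684 -0.032   0.148 ]
near [0.6706 0.0341 0.152 ] [ 0.6675 -0.0317  0.152 ]
far [0.7628 0.0258 0.113 ] [ 0.7592 -0.0378  0.113 ]
scene far [ 0.7179 -0.0355  0.112 ] [0.7185 0.0301 0.112 ]
pin [6.975e-01 5.000e-04 2.530e-01]
```

```bash
python3 - <<'E'
from workcell import ticket
print(ticket.hand_in())
E
```

```text
the job is handed in; nothing more can be done
None
```

I picked up the dark-handled mirror by the tail end of its handle and handed the job in at 14.0 s. The gripper holds it still at 80 N, under the neck and facing the bench camera.

**Tilt:** The head was set about 0.11 rad too flat, and the tool can only turn about its fingers. I let the handle pivot in a light grip, trimmed it against the bench, then gripped it firmly. It holds 0.125 rad nose-down, unchanged over the last 3 s.

**Last checks:**

| Check | Measured | Wanted |
|---|---|---|
| Glass centre, x and y (m) | about (0.696, -0.001) | pin at (0.697, 0.000) |
| Glass height below the pin end (mm) | about 96 | about 100 |
| Lean of the glass (rad) | 0.677 | 0.671 |
| Direction it faces (degrees) | -2.8 | about -2.7 towards the lens |

**Where the checks disagreed:**
- **Lean:** The 0.677 adds the head angle seen by the wrist camera before lifting to the measured handle pitch. Rougher readings from the other cameras spread widely: 0.62 and 0.71 from the scene view and about 0.73 from the frame edges under the neck. A very noisy top-view depth fit gave 0.85.
- **Bench camera's view:** I had no picture from the bench camera, so the pin end showing in the middle of the glass is worked out from geometry, not seen.

The neck, vise, camera and other bench items were not touched, as far as the pictures and the wrist forces show. The wrist force readings stayed below about 6 N.

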